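# Size a stacking-toy ring on the stepped cone

## Robot

A 6-joint arm with a two-finger parallel gripper is mounted at the origin on the work surface. World frame = base frame: x ahead of the robot, y to its left, z up, the work surface at z = 0. Lengths are in m, angles in rad, forces in N, time in s.
With the tool pointing down it reaches from about 0.35 to 0.975 m from the base axis. Payload 4.9 kg.
Tool frame: the origin (TCP) lies midway between the tips of the shut fingers; the grasp point (between the pads) lies 19 mm behind it; z points along the fingers, y is the line along which they close (so a half turn about z gives the same grasp; the last joint's range is limited). The gripper opens to 85 mm and grips with 20 to 120 N. Pads are 22 mm wide; open, the fingers measure 114 mm over their backs; the gripper's body (76 mm by 85 mm) begins 54 mm behind the grasp point. The pads swing forward as they close: fully open they stand 13 mm farther back than shut.
Start: joints at [1.005, 0.053, 1.613, -0, 1.476, -0.119], TCP at [0.27, 0.564, 0.231] pointing down, gripper open.
Joint ranges: [-3.01, 3.01], [-1.01, 2.22], [0.06, 2.58], [-1.02, 4.17], [0.09, 2.62], [-3.14, 3.14]. Speed limits (rad/s): [2.57, 2.57, 3.14, 3.14, 3.14, 3.14].

## Interface

Orientations are given as a rotation vector (axis times angle).
In Python, from station import telemetry, optics, ctrl gives the robot as it stands.
- The arm moves only by the shell command python3 -m pendant 'ROWS' [FORCE]. ROWS is JSON, one flat list of numbers, 7 for each row, row after row: the turn, a rotation vector about the tool's x, y, z as a fraction of full scale, then the shift along the tool's x, y, z as a fraction of full scale, then the opening, from 0 (shut) to 1 (fully open). In form: [ax, ay, az, tx, ty, tz, fingers, ax, ay, az, tx, ty, tz, fingers, ...]. A call has 1 to 12 rows; each row is the pose to reach, as a shift and turn from the pose commanded when the call began, along the tool's axes at that moment; what a row does not reach only later rows make up. Full scale, the value 1, is 300 mm for a shift and 30 degrees for a turn. A row lasts 1/8 s, in which the tool goes at most 62.5 mm and 10.7 degrees, less where a joint would pass 70% of its speed; a pose out of reach is approached as far as the arm can. A call with a number of a shift or a turn outside -1 to 1 is refused whole. A call with a gripper value outside its range is refused whole. The fingers move at their own pace and stop on an object; FORCE is the grip in N (left out, the last holds). Time passes only in rows, so rows that repeat a pose let the fingers close. It gives the time, the measured TCP pose, the force, the opening and the grip force at its end, in the units of the state.
- telemetry.get_obs(): the state, without advancing time (a new reading comes with each control period).
- optics.get_image(name): name is "scene" or "top" or "wrist"; returns a dict with "image" (384x512x3 uint8, red, green, blue), "depth" (384x512 float32, m along the optical axis (not along the pixel's ray), 0 where there is no reading), "fx", "fy", "cx", "cy" (pixels), "rvec" (rotation vector, rad) and "tvec" (3), from world to camera coordinates, as OpenCV has them. Camera axes: x right, y down, z forward; pixel columns grow to the right and rows downward; lengths in m; the calibration is good to about 2 mm. A picture is of the moment at which its call begins.
- ctrl.finish_job(): hands the job in; it is judged then, once.
The state is a dict: "t": time; "q": joint angles; "dq": joint speeds; "effort": joint torques, N m; "tool_pos": TCP position; "tool_rot": TCP orientation; "contact_force": force on the tool from outside, world axes, zero at the start; "wrist_torque": the same for the moment, N m; "opening": finger opening in m; "grip_force": force on a finger pad.
Only numpy, scipy, OpenCV 4.12 (cv2) and the standard library are available. Lean on these libraries where they do the work, as an engineer would, in place of code of your own. Each camera call takes 0.05 s, during which the arm holds its last target. There are 200 camera calls.

## Task

Size the wooden ring that lies in the square tray: put it over the sizing cone and lower it, keeping hold of it, until it stops flat on a step, and leave it there. Then slide the metal marker on the size board to the mark with as many bars as that step has lines just below it. Leave the other two rings and the toys where they are.

Things in the scene. Friction and masses are not known exactly. Their poses are not given: they have to be found in the camera images.
- ring_p_mid (a point): pale wooden toy ring, lying flat: outer diameter 64 mm, height 30 mm, bore (through hole) of 30, 40 or 50 mm; the three rings have three different bores, and which ring has which is not given: it shows in the hole and in the step where the ring stops. This point is on its axis, half-way up; z is its axis. About 60 g
- ring_q_mid (a point): pale wooden toy ring, lying flat: outer diameter 64 mm, height 30 mm, bore (through hole) of 30, 40 or 50 mm; the three rings have three different bores, and which ring has which is not given: it shows in the hole and in the step where the ring stops. This point is on its axis, half-way up; z is its axis. About 60 g
- ring_r_mid (a point): pale wooden toy ring, lying flat: outer diameter 64 mm, height 30 mm, bore (through hole) of 30, 40 or 50 mm; the three rings have three different bores, and which ring has which is not given: it shows in the hole and in the step where the ring stops. This point is on its axis, half-way up; z is its axis. About 60 g
- return_tray: square plywood tray, 180 x 180 mm, 14 mm high, floor and walls 5 mm thick, holding one ring: the one to be sized. Fixed. Origin at the centre of its underside, on the counter, z up
- stock_tray: oblong plywood tray, 100 x 220 mm, 14 mm high, floor 5 mm, in two bays, holding the two rings to leave alone. Fixed. Origin at the centre of its underside
- cone: aluminium sizing cone, 128 mm high with its foot, upright and fixed, on a round dark wooden foot 100 mm across and 20 mm high. Narrowing upwards in four tapered tiers: 57 to 54 mm across from 20 to 70 mm height, 47 to 44 mm from 70 to 86, 37 to 34 mm from 86 to 102, 27 to 12 mm from 102 to the tip at 128 mm. Origin at the centre of the foot's underside, on the counter, z up along the cone's axis
- step_1 (a point): centre of the top step (shoulder) of the cone, 102 mm above the counter, 34 mm across, with 1 dark line drawn round the cone just below it; a ring of bore 30 mm comes to rest with its underside on this step, its mid point 15 mm above this point. z up
- step_2 (a point): centre of the middle step (shoulder) of the cone, 86 mm above the counter, 44 mm across, with 2 dark lines drawn round the cone just below it; a ring of bore 40 mm comes to rest with its underside on this step, its mid point 15 mm above this point. z up
- step_3 (a point): centre of the bottom step (shoulder) of the cone, 70 mm above the counter, 54 mm across, with 3 dark lines drawn round the cone just below it; a ring of bore 50 mm comes to rest with its underside on this step, its mid point 15 mm above this point. z up
- board: wooden size board, 80 (x) by 250 (y) by 14 mm, fixed flat on the counter, with three size marks of one, two and three bars in a row along its y. Origin at the centre of its underside
- mark_1 (a point): size mark 1, on the board's top (14 mm up) under the marker's path, beside a group of 1 short dark bar; the marker is on it when marker_mid is above this point, at joint value 0.05 m. Belongs to the step with 1 line. The +y axis is the direction in which the marker's joint value grows
- mark_2 (a point): size mark 2, on the board's top (14 mm up) under the marker's path, beside a group of 2 short dark bars; the marker is on it when marker_mid is above this point, at joint value 0.095 m. Belongs to the step with 2 lines. The +y axis is the direction in which the marker's joint value grows
- mark_3 (a point): size mark 3, on the board's top (14 mm up) under the marker's path, beside a group of 3 short dark bars; the marker is on it when marker_mid is above this point, at joint value 0.14 m. Belongs to the step with 3 lines. The +y axis is the direction in which the marker's joint value grows
- marker (a joint): how far the marker has slid from its parked end, 0 to 0.170 m, growing along the board's +y; starts near 0; it takes about 1.5 N to slide and stays where it is left
- marker_mid (a point): centre of the marker, a steel block 26 x 26 mm and 44 mm tall that stands on the board (its foot 15.5 mm, its top 59.5 mm above the counter) and slides only along the board's y; this point is 36.5 mm above the counter; axes as the board's
- bunny: toy rabbit, 90 mm across and 180 mm tall, loose. Origin under its centre
- bucket: open toy bucket, 90 mm across and 95 mm tall, loose. Origin under its centre
- tin: closed round tin, 72 mm across and 75 mm tall, loose. Origin under its centre
Not all that is in view belongs to the job. Leave any red look-alike of the part that bears ring_p_mid alone.

How it is judged:
On the way, in this order (a step that is already met when the one before it is completed fails the run):
1. the ring is stopped flat on its step of the cone while still held by the fingers (((horizontal distance between ring_p_mid and step_1 below 0.006 m and z of ring_p_mid in the frame of step_1 between 0.011 and 0.02 m and angle between ring_p_mid's own z axis and vertical below 0.15 rad and contact force between ring_p and the fingers above 0.5 N) or (horizontal distance between ring_q_mid and step_2 below 0.006 m and z of ring_q_mid in the frame of step_2 between 0.011 and 0.02 m and angle between ring_q_mid's own z axis and vertical below 0.15 rad and contact force between ring_q and the fingers above 0.5 N) or (horizontal distance between ring_r_mid and step_3 below 0.006 m and z of ring_r_mid in the frame of step_3 between 0.011 and 0.02 m and angle between ring_r_mid's own z axis and vertical below 0.15 rad and contact force between ring_r and the fingers above 0.5 N))), for 0.1 s.
2. with the ring on its step, the marker stands at the mark of that step (((horizontal distance between ring_p_mid and step_1 below 0.006 m and z of ring_p_mid in the frame of step_1 between 0.011 and 0.02 m and angle between ring_p_mid's own z axis and vertical below 0.15 rad and value of joint marker between 0.038 and 0.062 m) or (horizontal distance between ring_q_mid and step_2 below 0.006 m and z of ring_q_mid in the frame of step_2 between 0.011 and 0.02 m and angle between ring_q_mid's own z axis and vertical below 0.15 rad and value of joint marker between 0.083 and 0.107 m) or (horizontal distance between ring_r_mid and step_3 below 0.006 m and z of ring_r_mid in the frame of step_3 between 0.011 and 0.02 m and angle between ring_r_mid's own z axis and vertical below 0.15 rad and value of joint marker between 0.128 and 0.152 m))), for 0.2 s.
At the end, for the whole second after the job is handed in: The square tray's ring is at rest flat on the step its bore fits (height -4/+5 mm, axis within 6 mm of the cone's, tilt under 0.15 rad), the marker rests within 12 mm of that step's mark, and the other rings are within 40 mm of their starts and not in the square tray (((horizontal distance between ring_p_mid and step_1 below 0.006 m and z of ring_p_mid in the frame of step_1 between 0.011 and 0.02 m and angle between ring_p_mid's own z axis and vertical below 0.15 rad and value of joint marker between 0.038 and 0.062 m and linear speed of ring_p below 0.02 m/s and velocity of joint marker between -0.01 and 0.01 m/s and distance of each of ring_q_mid, ring_r_mid from where it was at the start of the episode below 0.04 m and horizontal distance between each of ring_q_mid, ring_r_mid and return_tray above 0.1 m) or (horizontal distance between ring_q_mid and step_2 below 0.006 m and z of ring_q_mid in the frame of step_2 between 0.011 and 0.02 m and angle between ring_q_mid's own z axis and vertical below 0.15 rad and value of joint marker between 0.083 and 0.107 m and linear speed of ring_q below 0.02 m/s and velocity of joint marker between -0.01 and 0.01 m/s and distance of each of ring_p_mid, ring_r_mid from where it was at the start of the episode below 0.04 m and horizontal distance between each of ring_p_mid, ring_r_mid and return_tray above 0.1 m) or (horizontal distance between ring_r_mid and step_3 below 0.006 m and z of ring_r_mid in the frame of step_3 between 0.011 and 0.02 m and angle between ring_r_mid's own z axis and vertical below 0.15 rad and value of joint marker between 0.128 and 0.152 m and linear speed of ring_r below 0.02 m/s and velocity of joint marker between -0.01 and 0.01 m/s and distance of each of ring_p_mid, ring_q_mid from where it was at the start of the episode below 0.04 m and horizontal distance between each of ring_p_mid, ring_q_mid and return_tray above 0.1 m))); the robot touches nothing.
It fails at once if a toy or tin is moved more than 40 mm or tipped over (distance of any of bunny, bucket, tin from where it was at the start of the episode above 0.04 m or angle between any of bunny, bucket, tin's own z axis and vertical above 0.5 rad).
It fails at once if more than one ring is moved by over 40 mm (distance of each of ring_p_mid, ring_q_mid from where it was at the start of the episode above 0.04 m or distance of each of ring_q_mid, ring_r_mid from where it was at the start of the episode above 0.04 m or distance of each of ring_p_mid, ring_r_mid from where it was at the start of the episode above 0.04 m).
It also fails if it takes over 58 s, if anything falls off the work surface, if the arm or the gripper's body presses on something with over 40 N, if the wrist force passes 120 N, or if a joint passes its speed limit or range.

## Working session

There is one attempt and no reset: what is moved stays moved. The work goes in short steps, Python scripts to look and compute and a shell command to move; the robot and the scene stay as the last step left them, time stands still between calls to the robot, and variables do not carry over. Pictures are saved under pics/ and viewed, at most 10 in all, crops included, and the job is handed in when it is done.

```bash
mkdir -p pics
cat > h.py <<'E'
import cv2,numpy as np
from station import telemetry,optics,ctrl
def cam(n):
    d=optics.get_image(n); d['R']=cv2.Rodrigues(np.array(d['rvec'],float))[0]; d['t']=np.array(d['tvec'],float).ravel(); return d
def pts(d):
    z=d['depth']; v,u=np.mgrid[:z.shape[0],:z.shape[1]]
    c=np.stack([(u-d['cx'])/d['fx']*z,(v-d['cy'])/d['fy']*z,z],-1)
    return (c-d['t'])@d['R']
def ray(d,u,v,h):
    r=np.array([(u-d['cx'])/d['fx'],(v-d['cy'])/d['fy'],1])@d['R']; o=-d['R'].T@d['t']
    return o+r*(h-o[2])/r[2]
def proj(d,p):
    c=d['R']@np.array(p)+d['t']; return c[:2]/c[2]*[d['fx'],d['fy']]+[d['cx'],d['cy']]
def save(n,im,k=1): cv2.imwrite('pics/'+n+'.png',cv2.resize(im[...,::-1],None,fx=k,fy=k,interpolation=cv2.INTER_CUBIC))
E
python3 - <<'E'
from h import *
a=cam('top');b=cam('scene')
save('top',a['image'],1.5);save('scene',b['image'],1.5)
for d in(a,b):print(-d['R'].T@d['t'],d['R'].round(2).tolist(),d['fx'])
np.save('/tmp/top.npy',pts(a))
P=pts(a); print(P[::48,::64,2].round(3)); print(telemetry.get_obs())
E
```

```text
[ 0.52341276 -0.04323502  0.91553303] [[0.01, -1.0, -0.03], [-0.99, -0.01, -0.11], [0.11, 0.03, -0.99]] 356.56167010489804
[1.38109266 0.23180645 0.81789695] [[-0.34, 0.94, -0.0], [0.63, 0.23, -0.74], [-0.7, -0.25, -0.67]] 440.12096463045134
[[-0.427 -0.432 -0.432 -0.433 -0.436 -0.436 -0.435 -0.436]
 [-0.753 -0.752 -0.752 -0.751 -0.752 -0.748 -0.752 -0.752]
 [-0.     0.001 -0.003  0.001 -0.001 -0.003 -0.001 -0.001]
 [ 0.001 -0.002  0.08   0.001  0.01   0.001  0.     0.001]
 [-0.001 -0.    -0.002 -0.003  0.093  0.    -0.001 -0.003]
 [-0.001  0.     0.003 -0.004 -0.002  0.013  0.033 -0.002]
 [-0.001 -0.002  0.003  0.001 -0.003 -0.004 -0.001 -0.002]
 [-0.    -0.003 -0.002 -0.003 -0.003 -0.    -0.002 -0.003]]
{'t': 0.1, 'q': array([ 1.00500581e+00,  5.33157864e-02,  1.61414307e+00, -3.82535976e-05,
        1.47601081e+00, -1.18979806e-01]), 'dq': array([-0.0009602 , -0.00095899, -0.00363501,  0.00045255,  0.00210587,
       -0.00065764]), 'effort': array([ 4.48135752e-04, -3.94898736e+01, -3.71364605e+01, -6.46704484e-05,
        3.83991748e-03,  1.51733627e-05]), 'tool_pos': array([0.2697517 , 0.56316679, 0.23017863]), 'tool_rot': array([-6.95887426e-01, -3.06294033e+00,  2.79683400e-03]), 'contact_force': array([-0.31600115,  0.51700824, -0.54016044]), 'wrist_torque': array([-0.05293888, -0.00976683,  0.0468351 ]), 'grip_force': 0.0, 'opening': 0.08546662104734612}
```

View pics/top.png

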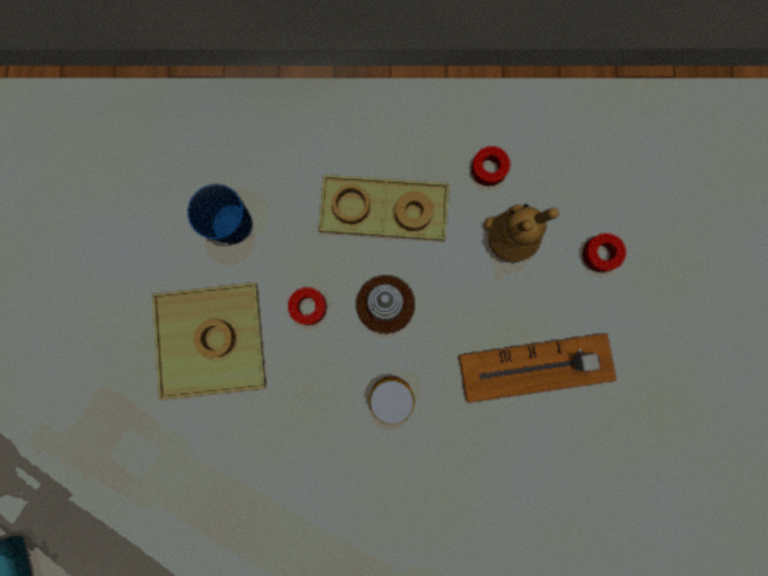

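View pics/scene.png

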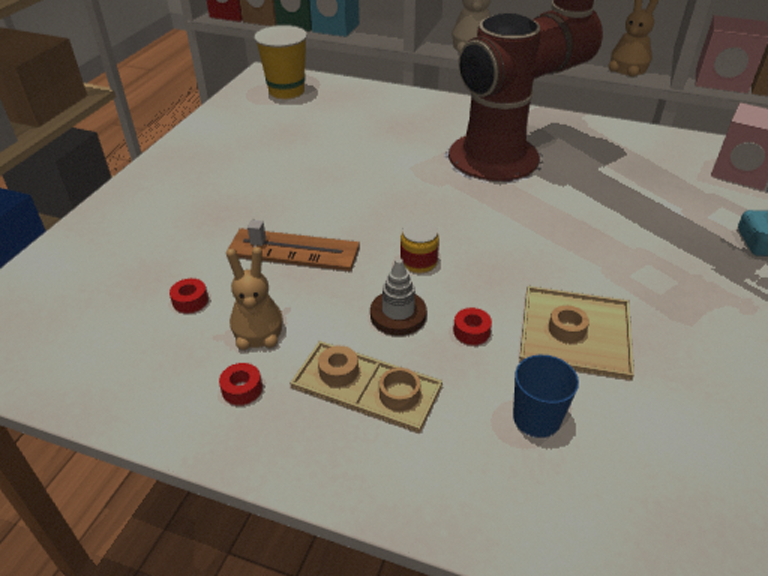

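The top view at 1.5× shows:
- **Target ring:** the pale ring in the square tray at (215,338). This is the one meant, since it is pale and in the square tray.
- **Rings to leave:** the stock-tray rings at (350,205), wide bore, and (413,211), narrow bore. The red look-alikes are at (307,306), (490,165) and (605,253).
- **Fixtures:** the cone is at (386,301), the marker at (587,362), and the bars 3/2/1 at (505,355), (532,351) and (558,348).

By elimination the target's bore should be 40 mm, which I'll now measure.

Run:
```python
from h import *
d=cam('top');P=pts(d);im=d['image'];hsv=cv2.cvtColor(im,cv2.COLOR_RGB2HSV)
print('O',-d['R'].T@d['t'])
def blob(m,u,v,r):
    k=np.zeros(m.shape,np.uint8);cv2.circle(k,(int(u),int(v)),r,1,-1);return m&(k>0)
Z=P[...,2]
for n,u,v in(('tray',143,225),('A',233,137),('B',276,140)):
    m=blob((Z>.025)&(Z<.045),u,v,26)
    ys,xs=np.nonzero(m)
    h=np.median(Z[m]); 
    # top-face: refined with outer/inner circles from area on plane .035
    top=m&(Z>.031)
    c,ra=cv2.minEnclosingCircle(np.c_[xs,ys].astype(np.float32))
    A=top.sum()*(( .9155-.035)/d['fx'])**2/abs(1)
    q=P[top][:,:2].astype(np.float32); cc,rr=cv2.minEnclosingCircle(q)
    bore=2*np.sqrt(max(rr**2-A/np.pi,0))
    print(n,h.round(4),'centre',np.array(cc).round(4),'med',P[top][:,:2].mean(0).round(4),'R',round(rr,4),'bore~',round(bore,4),'ray',ray(d,*c,.035).round(4))
# cone
for lo,hi in((.015,.026),(.064,.074),(.081,.09),(.097,.106),(.11,.14)):
    m=blob((Z>lo)&(Z<hi),257,201,30); q=P[m][:,:2].astype(np.float32); cc,rr=cv2.minEnclosingCircle(q)
    print('cone',lo,m.sum(),np.array(cc).round(4),round(rr,4),q.mean(0).round(4))
m=blob((Z>.05)&(Z<.07),391,242,16); q=P[m]; print('marker',m.sum(),q.mean(0).round(4),cv2.minAreaRect(q[:,:2].astype(np.float32)))
m=blob((hsv[...,1]>150)&(hsv[...,0]<20)&(hsv[...,2]>60)&(Z<.025)&(Z>.005),358,245,60); q=P[m]; r=cv2.minAreaRect(q[:,:2].astype(np.float32)); print('board',r,cv2.boxPoints(r).round(3).tolist(),np.median(q[:,2]))
for n,u,v,h in(('bars1',558,348,.014),('bars2',532,351,.014),('bars3',505,355,.014),('slotL',482,376.5,.014),('slotR',574,366,.014)): print(n,ray(d,u/1.5,v/1.5,h).round(4))
for n,u,v,r in(('tin',261,267,25),('bunny',345,155,40),('bucket',147,143,30),('red',205,204,18)):
    m=blob(Z>.02,u,v,r);q=P[m];print(n,q.min(0).round(3),q.max(0).round(3))
a=cv2.resize(im[185:270,95:225],None,fx=5,fy=5,interpolation=cv2.INTER_CUBIC);cv2.imwrite('pics/crop.png',(np.minimum(a.astype(int)*2,255))[...,::-1])
```

```text
O [ 0.52341276 -0.04323502  0.91553303]
tray 0.0341 centre [0.53   0.2499] med [0.5294 0.2494] R 0.0321 bore~ 0.041 ray [0.529  0.2483 0.035 ]
A 0.0335 centre [0.7605 0.025 ] med [0.7608 0.0244] R 0.0317 bore~ 0.0508 ray [0.7593 0.0248 0.035 ]
B 0.034 centre [ 0.7498 -0.0818] med [ 0.7496 -0.0823] R 0.0322 bore~ 0.035 ray [ 0.7482 -0.0819  0.035 ]
cone 0.015 772 [ 0.591  -0.0358] 0.0498 [ 0.5891 -0.036 ]
cone 0.064 115 [ 0.5911 -0.0356] 0.0279 [ 0.5877 -0.037 ]
cone 0.081 91 [ 0.5908 -0.0357] 0.0227 [ 0.5884 -0.0369]
cone 0.097 84 [ 0.5905 -0.0357] 0.0172 [ 0.5898 -0.0361]
cone 0.11 69 [ 0.5908 -0.0357] 0.0113 [ 0.59   -0.0357]
marker 134 [ 0.5003 -0.3582  0.0575] ((0.49992385506629944, -0.3592129051685333), (0.026102174073457718, 0.025969088077545166), 8.933582305908203)
board ((0.48827946186065674, -0.28742676973342896), (0.0780113935470581, 0.24642473459243774), 9.25754165649414) [[0.4300000071525574, -0.1720000058412552], [0.4699999988079071, -0.41499999165534973], [0.546999990940094, -0.40299999713897705], [0.5070000290870667, -0.1599999964237213]] 0.013131399757387991
bars1 [ 0.52   -0.3232  0.014 ]
bars2 [ 0.5144 -0.2803  0.014 ]
bars3 [ 0.5072 -0.2357  0.014 ]
slotL [ 0.4712 -0.1974  0.014 ]
slotR [ 0.4908 -0.3487  0.014 ]
tin [ 0.4   -0.083  0.021] [ 0.523 -0.012  0.916]
bunny [ 0.523 -0.291  0.02 ] [ 0.812 -0.043  0.916]
bucket [ 0.523 -0.043  0.02 ] [0.774 0.28  0.916]
red [ 0.523 -0.043  0.02 ] [0.616 0.127 0.916][ WARN:0@0.929] global loadsave.cpp:1063 imwrite_ Unsupported depth image for selected encoder is fallbacked to CV_8U.
```

View pics/crop.png

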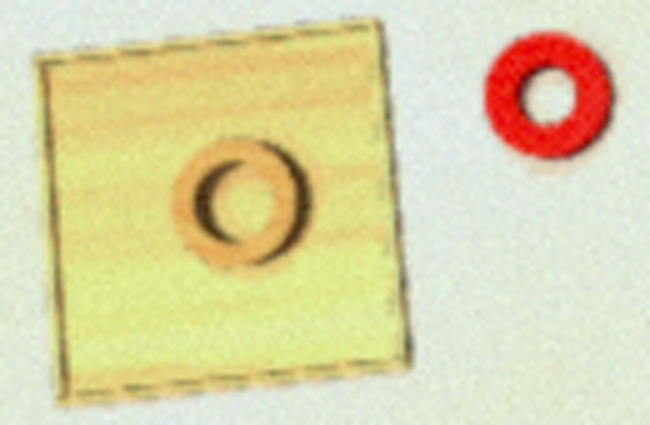

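The crop shows the target ring centred at (240,203), in the square tray and pale. The red ring at (547,95) is a look-alike, so I leave it. The measured bore is about 41 mm, which means 40 mm: step 2 and mark 2.

```bash
cat >> h.py <<'E'
def plan(*targets, yaw=None):
    o=telemetry.get_obs(); R=cv2.Rodrigues(np.array(o['tool_rot']))[0]
    print('t',o['t'],'tcp',o['tool_pos'].round(4),'op',round(o['opening'],4),'grip',round(o['grip_force'],1),'F',o['contact_force'].round(1),'yaxis',R[:,1].round(3))
    for p in targets: print(p,'->',(R.T@(np.array(p)-o['tool_pos'])/.3).round(3))
    if yaw is not None:
        a=np.arctan2(R[1,1],R[0,1])-yaw; a=(a+np.pi/2)%np.pi-np.pi/2
        print('az',(a/np.radians(30)).round(3),'deg',np.degrees(a))  # tool z is down
E
python3 -c "
from h import *
plan((.53,.25,.2),(.53,.25,.13))"
```

```text
t 0.15 tcp [0.2698 0.5632 0.2303] op 0.0858 grip 0.0 F [ 0.5 -1.1 -0.1] yaxis [ 0.432  0.902 -0.002]
(0.53, 0.25, 0.2) -> [-1.233 -0.567  0.102]
(0.53, 0.25, 0.13) -> [-1.233 -0.566  0.335]
```

```bash
python3 -m pendant '[0,0,0,-0.95,-0.43,0.1,1, 0,0,0,-0.95,-0.43,0.1,1, 0,0,0,-0.95,-0.43,0.1,1, 0,0,0,-0.95,-0.43,0.1,1, 0,0,0,-0.95,-0.43,0.1,1, 0,0,0,-0.95,-0.43,0.1,1, 0,0,0,-0.95,-0.43,0.1,1, 0,0,0,-0.95,-0.43,0.1,1]'; python3 -c "
from h import *
plan((.53,.25,.15))"
```

```text
t: 1.15
tool_pos: [0.4705, 0.3253, 0.2014]
tool_rot: [-0.693, -3.064, -0.0]
contact_force: [-0.2, 0.5, 0.0]
opening: 0.0852
grip_force: 0.0
t 1.15 tcp [0.4705 0.3253 0.2014] op 0.0852 grip 0.0 F [-0.2  0.5  0. ] yaxis [0.43  0.903 0.   ]
(0.53, 0.25, 0.15) -> [-0.287 -0.141  0.171]
```

```bash
python3 -m pendant '[0,0,0,-0.287,-0.141,0.17,1, 0,0,0,-0.287,-0.141,0.17,1, 0,0,0,-0.287,-0.141,0.17,1, 0,0,0,-0.287,-0.141,0.17,1]'
python3 - <<'E'
from h import *
d=cam('wrist');save('w1',d['image']);P=pts(d);Z=P[...,2]
m=(Z>.03)&(Z<.04)&(np.hypot(P[...,0]-.53,P[...,1]-.25)<.045)
q=P[m][:,:2].astype(np.float32);print(m.sum(),cv2.minEnclosingCircle(q),q.mean(0),np.median(Z[m]))
plan((.53,.25,.005))
E
```

```text
t: 1.65
tool_pos: [0.5303, 0.2501, 0.1508]
tool_rot: [0.694, 3.064, 0.001]
contact_force: [0.7, -0.1, -0.4]
opening: 0.0854
grip_force: 0.0
2142 ((0.5278363227844238, 0.2502705454826355), 0.031796667724847794) [0.52701825 0.25061274] 0.03394698273476637
t 1.7 tcp [0.5304 0.2504 0.1513] op 0.0855 grip 0.0 F [-0.4  0.   0. ] yaxis [0.43  0.903 0.001]
(0.53, 0.25, 0.005) -> [ 0.001 -0.002  0.488]
```

View pics/w1.png

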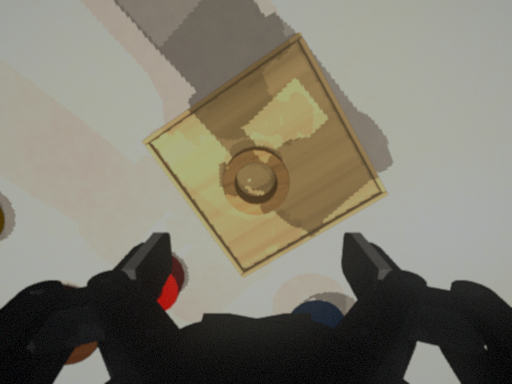

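The wrist view shows the ring at (256,180), lying free in the tray between the open fingers' columns. Its centre, (0.528, 0.250), agrees with the top view. I'll descend and grip.

```bash
python3 -m pendant '[0,0,0,0.003,0,0.2,1, 0,0,0,0.003,0,0.38,1, 0,0,0,0.003,0,0.486,1, 0,0,0,0.003,0,0.486,1, 0,0,0,0.003,0,0.486,0, 0,0,0,0.003,0,0.486,0, 0,0,0,0.003,0,0.486,0, 0,0,0,0.003,0,0.486,0, 0,0,0,0.003,0,0.486,0, 0,0,0,0.003,0,0.486,0]' 40
```

```text
t: 2.95
tool_pos: [0.5322, 0.2504, 0.0078]
tool_rot: [0.695, 3.059, 0.005]
contact_force: [-1.0, 0.8, 6.2]
opening: 0.0622
grip_force: 44.4
```

```bash
python3 -m pendant '[0,0,0,0,0,-0.15,0, 0,0,0,0,0,-0.35,0, 0,0,0,0,0,-0.5,0, 0,0,0,0,0,-0.5,0]'
python3 - <<'E'
from h import *
d=cam('wrist');save('w2',d['image'])
plan((.53,.25,.15),(.591,-.036,.158))
for n in('wrist','top','scene'):
    if n!='wrist': d=cam(n)
    P=pts(d);Z=P[...,2]
    t=telemetry.get_obs()['tool_pos']
    m=(Z>.16)&(Z<.19)&(np.hypot(P[...,0]-t[0],P[...,1]-t[1])<.036)
    hs=cv2.cvtColor(d['image'],cv2.COLOR_RGB2HSV); m&=(hs[...,1]>70)
    if m.sum()>20:
        q=P[m];print(n,m.sum(),cv2.minEnclosingCircle(q[:,:2].astype(np.float32)),q.min(0),q.max(0))
E
```

```text
t: 3.45
tool_pos: [0.5333, 0.2503, 0.1614]
tool_rot: [0.694, 3.054, 0.009]
contact_force: [-0.7, 0.7, 0.2]
opening: 0.0619
grip_force: 44.4
t 3.5 tcp [0.5315 0.2497 0.158 ] op 0.0621 grip 44.3 F [0.3 0.1 0.1] yaxis [0.432 0.902 0.004]
(0.53, 0.25, 0.15) -> [ 0.005 -0.001  0.027]
(0.591, -0.036, 0.158) -> [-0.59  -0.773 -0.001]
wrist 12337 ((0.531251847743988, 0.2508983612060547), 0.033441197127103806) [0.49833529 0.21764126 0.16001089] [0.56194442 0.28370992 0.18994314]
top 229 ((0.5292946100234985, 0.24744440615177155), 0.032743241637945175) [0.49854756 0.21482879 0.16023736] [0.56169681 0.26373596 0.18753057]
scene 484 ((0.5290899276733398, 0.2505301535129547), 0.035260092467069626) [0.49391883 0.21755268 0.16045804] [0.56053502 0.27556507 0.18459021]
```

View pics/w2.png

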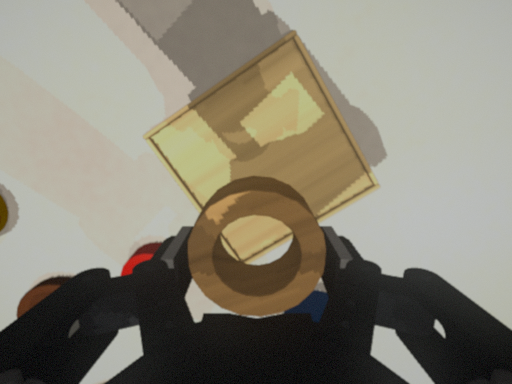

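The wrist view shows the ring held level between the pads, with its bore centred near (257,252). Next I carry it over the cone.

```bash
python3 -m pendant '[0,0,0,-0.1,-0.12,0,0, 0,0,0,-0.2,-0.26,0,0, 0,0,0,-0.32,-0.42,0,0, 0,0,0,-0.44,-0.58,0,0, 0,0,0,-0.54,-0.71,0,0, 0,0,0,-0.585,-0.765,0,0, 0,0,0,-0.59,-0.773,0,0, 0,0,0,-0.59,-0.773,0,0]'
python3 - <<'E'
from h import *
d=cam('wrist');save('w3',d['image'],1.5);P=pts(d);Z=P[...,2]
plan((.591,-.036,.158))
t=telemetry.get_obs()['tool_pos']
r=np.hypot(P[...,0]-t[0],P[...,1]-t[1])
m=(Z>.178)&(Z<.192)&(r<.036); q=P[m]
print(np.percentile(Z[(r<.034)&(Z>.14)&(Z<.21)],[5,50,80,95,99]))
print('ring',cv2.minEnclosingCircle(q[:,:2].astype(np.float32)))
m=(Z>.095)&(Z<.135)&(r<.04);q=P[m];print('cone tip',m.sum(),q.mean(0),q.min(0),q.max(0))
a=-d['R'].T@d['t'];print('cam',a)
E
```

```text
t: 4.6
tool_pos: [0.5888, -0.0352, 0.1536]
tool_rot: [-0.694, -3.062, -0.001]
contact_force: [-0.0, 0.7, 0.0]
opening: 0.0623
grip_force: 44.3
t 4.65 tcp [ 0.5889 -0.0349  0.1539] op 0.062 grip 44.3 F [ 0.3  1.3 -0.6] yaxis [0.431 0.902 0.   ]
(0.591, -0.036, 0.158) -> [-0.008 -0.    -0.014]
[0.15857546 0.17959426 0.18038094 0.19062069 0.19725848]
ring ((0.5853919386863708, -0.033230528235435486), 0.03510934114456177)
cone tip 436 [ 0.59248813 -0.03719246  0.11931267] [ 0.58414812 -0.0523643   0.09975952] [ 0.60645321 -0.02667526  0.12868386]
cam [ 0.52938    -0.00720986  0.2953964 ]
```

View pics/w3.png

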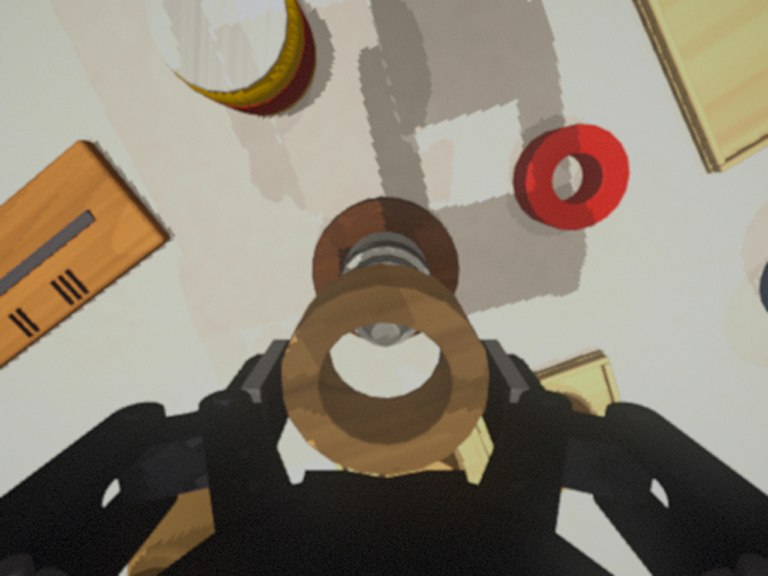

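The wrist view shows the ring above the cone, with the tip seen through the bore at (385,338), ring centre about (385,370) and top face at z=0.180. Now I'll measure the offset between ring and cone in this camera.

Run:
```python
from h import *
d=cam('wrist');P=pts(d);Z=P[...,2];hs=cv2.cvtColor(d['image'],cv2.COLOR_RGB2HSV)
t=telemetry.get_obs()['tool_pos'];r=np.hypot(P[...,0]-t[0],P[...,1]-t[1])
m=(Z>.1765)&(Z<.1835)&(r<.04)&(hs[...,1]>60)
n,l,s,c=cv2.connectedComponentsWithStats(m.astype(np.uint8));k=1+s[1:,4].argmax();m=l==k
cs,_=cv2.findContours(m.astype(np.uint8),cv2.RETR_EXTERNAL,cv2.CHAIN_APPROX_NONE)
q=np.array([ray(d,*p[0],.180)[:2] for p in max(cs,key=len)],np.float32);print('ring',s[k],'mean',P[m][:,:2].mean(0),cv2.minEnclosingCircle(q),cv2.fitEllipse(q))
for lo in(.121,.124,.1265):
    m=(Z>lo)&(Z<.131)&(r<.03);q=P[m];print('tip',lo,m.sum(),q.mean(0),cv2.minEnclosingCircle(q[:,:2].astype(np.float32)))
# foot: dark disc top z .02
m=(abs(Z-.02)<.004)&(np.hypot(P[...,0]-.591,P[...,1]+.036)<.06);q=P[m][:,:2]
pr=[(q@[np.cos(a),np.sin(a)]).max() for a in np.radians([160,180,200,220,240])]
A=np.array([[np.cos(a),np.sin(a)] for a in np.radians([160,180,200,220,240])]);print('foot(R50)',np.linalg.lstsq(A,np.array(pr)-.05,rcond=None)[0])
o=telemetry.get_obs();print(o['tool_pos'])
```

```text
ring [ 186  188  142  129 8919] mean [ 0.58422634 -0.03282628] ((0.587244987487793, -0.032849617302417755), 0.03363582119345665) ((0.585722804069519, -0.03339710459113121), (0.06253129988908768, 0.06366001814603806), 122.6082763671875)
tip 0.121 286 [ 0.58977585 -0.03584817  0.12669079] ((0.5901075005531311, -0.03608107194304466), 0.007498281076550484)
tip 0.124 271 [ 0.58976269 -0.03586641  0.12694595] ((0.5896108746528625, -0.03582274168729782), 0.00678889499977231)
tip 0.1265 217 [ 0.58987742 -0.0359848   0.12725012] ((0.5896533727645874, -0.03621351718902588), 0.006179909221827984)
foot(R50) [ 0.59022177 -0.03528545]
[ 0.58895245 -0.03486054  0.15414186]
```

```bash
python3 -m pendant '[0,0,0,-0.014,-0.001,0,0, 0,0,0,-0.014,-0.001,0,0, 0,0,0,-0.014,-0.001,0.05,0, 0,0,0,-0.014,-0.001,0.1,0, 0,0,0,-0.014,-0.001,0.13,0, 0,0,0,-0.014,-0.001,0.13,0]'
python3 - <<'E'
from h import *
d=cam('wrist');P=pts(d);Z=P[...,2];hs=cv2.cvtColor(d['image'],cv2.COLOR_RGB2HSV);save('w4',d['image'],1.5)
plan((.591,-.036,.090))
t=telemetry.get_obs()['tool_pos'];r=np.hypot(P[...,0]-t[0],P[...,1]-t[1]);h=t[2]+.026
m=(abs(Z-h)<.0035)&(r<.04)&(hs[...,1]>60)
n,l,s,c=cv2.connectedComponentsWithStats(m.astype(np.uint8));k=1+s[1:,4].argmax();m=l==k
cs,_=cv2.findContours(m.astype(np.uint8),cv2.RETR_EXTERNAL,cv2.CHAIN_APPROX_NONE)
q=np.array([ray(d,*p[0],h)[:2] for p in max(cs,key=len)],np.float32);print('ring',np.median(Z[m]),cv2.fitEllipse(q))
m=(Z>.1255)&(Z<.131)&(r<.015)&(hs[...,1]<60);q=P[m];print('tip',m.sum(),q.mean(0),cv2.minEnclosingCircle(q[:,:2].astype(np.float32)))
E
```

```text
t: 5.45
tool_pos: [0.5919, -0.0384, 0.1137]
tool_rot: [-0.696, -3.061, 0.0]
contact_force: [0.7, 0.1, -0.3]
opening: 0.0619
grip_force: 44.3
t 5.5 tcp [ 0.5926 -0.0385  0.1148] op 0.062 grip 44.3 F [ 0.8  0.6 -0.5] yaxis [ 0.432  0.902 -0.   ]
(0.591, -0.036, 0.09) -> [0.008 0.005 0.083]
ring 0.13977115204905516 ((0.5884913802146912, -0.03659328445792198), (0.061656635254621506, 0.06329046934843063), 128.95326232910156)
tip 477 [ 0.58906737 -0.03557914  0.12696996] ((0.5897822976112366, -0.03590278699994087), 0.006375025026500225)
```

View pics/w4.png

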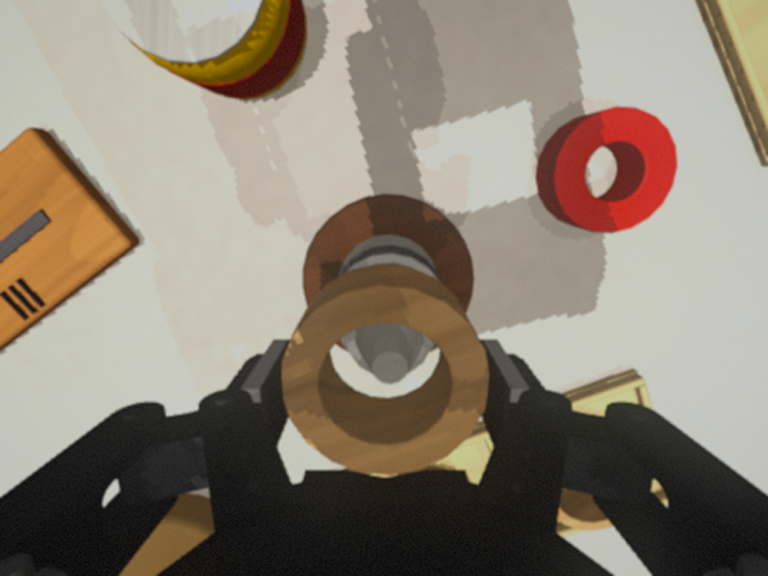

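The tip is now inside the bore at (391,367), a little right of the ring centre at (385,370). I'll correct by about 1.5 mm along tool y and keep lowering.

```bash
python3 -m pendant '[0,0,0,-0.001,0.0045,0,0, 0,0,0,-0.001,0.0045,0.025,0, 0,0,0,-0.001,0.0045,0.05,0, 0,0,0,-0.001,0.0045,0.07,0, 0,0,0,-0.001,0.0045,0.07,0]'
```

```text
t: 6.12
tool_pos: [0.5931, -0.0373, 0.0934]
tool_rot: [-0.696, -3.062, 0.0]
contact_force: [0.0, -0.1, -0.3]
opening: 0.0624
grip_force: 44.3
```

```bash
python3 -m pendant '[0,0,0,0,0,0.006,0, 0,0,0,0,0,0.012,0, 0,0,0,0,0,0.012,0]'
```

```text
t: 6.5
tool_pos: [0.5938, -0.0374, 0.0909]
tool_rot: [-0.696, -3.063, -0.0]
contact_force: [0.2, 0.0, -0.3]
opening: 0.0616
grip_force: 44.3
```

```bash
python3 -m pendant '[0,0,0,0,0,0.005,0, 0,0,0,0,0,0.01,0, 0,0,0,0,0,0.01,0]'
python3 - <<'E'
from h import *
d=cam('wrist');P=pts(d);Z=P[...,2];hs=cv2.cvtColor(d['image'],cv2.COLOR_RGB2HSV)
t=telemetry.get_obs()['tool_pos'];r=np.hypot(P[...,0]-t[0],P[...,1]-t[1]);h=t[2]+.026
m=(abs(Z-h)<.006)&(r<.04)&(hs[...,1]>60);print('ringtop',np.median(Z[m]),P[m].mean(0))
E
```

```text
t: 6.88
tool_pos: [0.594, -0.0375, 0.0888]
tool_rot: [0.696, 3.063, -0.0]
contact_force: [-2.7, -0.4, 4.5]
opening: 0.0624
grip_force: 44.8
ringtop 0.11486785181124026 [ 0.58935338 -0.0353847   0.11459834]
```

Upward force appears with the ring top at about 0.115 (0.116 expected), so it is on step 2. I'll press slightly and hold.

```bash
python3 -m pendant '[0,0,0,0.004,0,0.003,0, 0,0,0,0.004,0,0.003,0, 0,0,0,0.004,0,0.003,0]'
```

```text
t: 7.3
tool_pos: [0.594, -0.0375, 0.0888]
tool_rot: [0.695, 3.06, -0.001]
contact_force: [-1.3, -0.9, 6.9]
opening: 0.062
grip_force: 45.1
```

Force rose and z did not change, so the ring is seated. Release and lift.

```bash
python3 -m pendant '[0,0,0,0,0,0,1, 0,0,0,0,0,0,1, 0,0,0,0,0,0,1, 0,0,0,0,0,0,1, 0,0,0,0,0,-0.1,1, 0,0,0,0,0,-0.25,1, 0,0,0,0,0,-0.42,1, 0,0,0,0,0,-0.42,1]'
python3 - <<'E'
from h import *
d=cam('top');P=pts(d);Z=P[...,2]
d2=cam('scene');Q=pts(d2)
for n,X in(('top',P),('scene',Q)):
    m=(X[...,2]>.109)&(X[...,2]<.119)&(np.hypot(X[...,0]-.59,X[...,1]+.036)<.04);q=X[m]
    if m.sum()>5: print(n,m.sum(),np.median(q[:,2]),cv2.minEnclosingCircle(q[:,:2].astype(np.float32)),q.mean(0))
save('s2',cv2.resize(d2['image'][130:230,200:330],None,fx=5,fy=5))
u,v=proj(d,(.5,-.36,.014));print(u,v)
cv2.imwrite('pics/t2.png',cv2.resize(d['image'][210:280,290:430],None,fx=5,fy=5,interpolation=cv2.INTER_CUBIC)[...,::-1])
m=(Z>.05)&(Z<.065)&(np.hypot(P[...,0]-.5,P[...,1]+.36)<.03);print('marker',m.sum(),P[m].mean(0),cv2.minAreaRect(P[m][:,:2].astype(np.float32)))
plan((.5,-.359,.18),yaw=np.radians(99.3))
E
```

```text
t: 8.3
tool_pos: [0.5958, -0.0374, 0.2193]
tool_rot: [0.693, 3.053, 0.001]
contact_force: [-0.2, 0.2, -0.3]
opening: 0.0854
grip_force: 0.0
top 100 0.11508679490253879 ((0.5757197737693787, -0.03589142858982086), 0.025940099731087685) [ 0.56860894 -0.03580999  0.11507247]
scene 291 0.1144386930325099 ((0.5907972455024719, -0.036462802439928055), 0.03547905385494232) [ 0.59470577 -0.03371699  0.11422747]
387.1841230027361 240.3353063561875
marker 131 [ 0.50029255 -0.3583458   0.057966  ] ((0.499875545501709, -0.3589596152305603), (0.02576749585568905, 0.026499802246689796), 10.101994514465332)
t 8.4 tcp [ 0.5929 -0.0369  0.2135] op 0.0853 grip 0.0 F [ 0.4  0.3 -0.6] yaxis [0.432 0.902 0.   ]
(0.5, -0.359, 0.18) -> [-0.184 -1.102  0.111]
az -1.163 deg -34.89890720690696
```

View pics/s2.png

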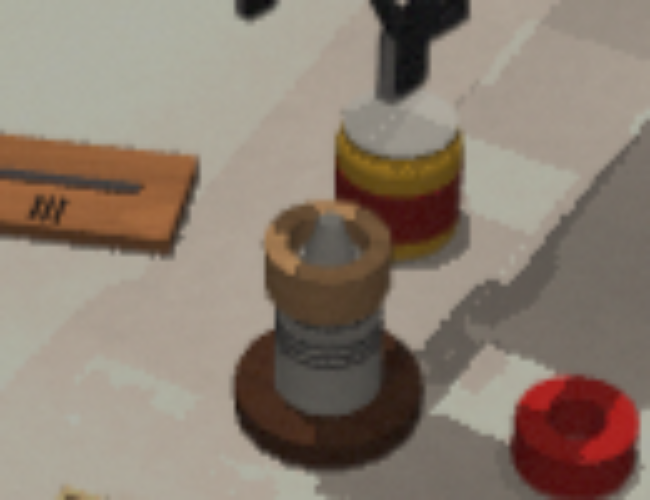

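View pics/t2.png

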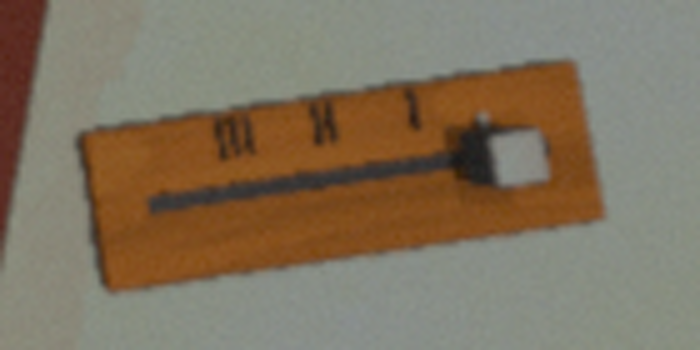

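The scene crop shows the ring flat on the cone at (327,255), with the lower tier's lines visible below it and the tin untouched. The top crop shows bar groups 1/2/3 at (413,110), (324,126) and (236,138), and the marker at (518,157). By the bars, mark 2 lies about 75 mm along +y from the marker, at roughly (0.488,-0.285). I'll move over the marker.

```bash
python3 -m pendant '[0,0,-0.3,-0.02,-0.15,0,1, 0,0,-0.6,-0.05,-0.3,0,1, 0,0,-0.8,-0.09,-0.5,0,1, 0,0,-0.9,-0.13,-0.7,0,1, 0,0,-0.9,-0.15,-0.85,0,1, 0,0,-0.9,-0.16,-0.95,0,1, 0,0,-0.9,-0.16,-0.95,0,1]'; python3 -c "
from h import *
plan((.5,-.359,.15),(.5,-.359,.045),yaw=np.radians(99.3))"
```

```text
t: 9.28
tool_pos: [0.5112, -0.3156, 0.2102]
tool_rot: [0.033, -3.138, -0.004]
contact_force: [1.4, -0.1, 0.0]
opening: 0.086
grip_force: 0.0
t 9.275 tcp [ 0.5112 -0.3156  0.2102] op 0.086 grip 0.0 F [ 1.4 -0.1  0. ] yaxis [-0.021  1.     0.003]
(0.5, -0.359, 0.15) -> [ 0.04  -0.144  0.201]
(0.5, -0.359, 0.045) -> [ 0.038 -0.145  0.551]
az -0.27 deg -8.090127558955182
```

```bash
python3 -m pendant '[0,0,-0.27,0.039,-0.145,0,1, 0,0,-0.27,0.039,-0.145,0.1,1, 0,0,-0.27,0.039,-0.145,0.3,1, 0,0,-0.27,0.039,-0.145,0.48,1, 0,0,-0.27,0.039,-0.145,0.6,1, 0,0,-0.27,0.039,-0.145,0.6,1, 0,0,-0.27,0.039,-0.145,0.6,1]'; python3 -c "
from h import *
plan((.5,-.359,.03),(.4878,-.285,.03),yaw=np.radians(99.3))"
```

```text
t: 10.15
tool_pos: [0.5031, -0.3583, 0.0341]
tool_rot: [-0.261, 3.13, -0.001]
contact_force: [0.0, -0.9, 0.9]
opening: 0.0856
grip_force: 0.0
t 10.15 tcp [ 0.5031 -0.3583  0.0341] op 0.0856 grip 0.0 F [ 0.  -0.9  0.9] yaxis [-0.166  0.986 -0.001]
(0.5, -0.359, 0.03) -> [ 0.011 -0.001  0.014]
(0.4878, -0.285, 0.03) -> [0.01  0.249 0.013]
az 0.008 deg 0.24802526871065023
```

Aligned. I'll close gently, then slide 75 mm along tool +y.

```bash
python3 -m pendant '[0,0,0,0.008,0,0,0, 0,0,0,0.008,0,0,0, 0,0,0,0.008,0,0,0, 0,0,0,0.008,0,0,0, 0,0,0,0.008,0,0,0, 0,0,0,0.008,0,0,0, 0,0,0,0.008,0,0,0]' 20
```

```text
t: 11.02
tool_pos: [0.5002, -0.3592, 0.0339]
tool_rot: [-0.26, 3.13, -0.001]
contact_force: [-1.6, 1.0, 5.6]
opening: 0.0254
grip_force: 25.4
```

```bash
python3 -m pendant '[0,0,0,0,0.05,0,0, 0,0,0,0,0.1,0,0, 0,0,0,0,0.15,0,0, 0,0,0,0,0.2,0,0, 0,0,0,0,0.24,0,0, 0,0,0,0,0.25,0,0, 0,0,0,0,0.25,0,0, 0,0,0,0,0.25,0,0]'
```

```text
t: 12.02
tool_pos: [0.4878, -0.2838, 0.0339]
tool_rot: [-0.261, 3.13, 0.001]
contact_force: [-0.7, 2.0, 7.5]
opening: 0.0255
grip_force: 25.6
```

Release, rise and check.

```bash
python3 -m pendant '[0,0,0,0,0,0,1, 0,0,0,0,0,0,1, 0,0,0,0,0,0,1, 0,0,0,0,0,0,1, 0,0,0,0,0,-0.1,1, 0,0,0,0,0,-0.3,1, 0,0,0,0,0,-0.5,1, 0,0,0,0.5,-0.1,-0.5,1, 0,0,0,0.5,-0.1,-0.5,1, 0,0,0,0.5,-0.1,-0.5,1, 0,0,0,0.5,-0.1,-0.5,1]'
python3 - <<'E'
from h import *
d=cam('top');P=pts(d);Z=P[...,2]
m=(Z>.05)&(Z<.065)&(np.hypot(P[...,0]-.488,P[...,1]+.285)<.03);q=P[m]
c=np.array(cv2.minAreaRect(q[:,:2].astype(np.float32))[0]);D=np.array([-.162,.987]);print('marker',m.sum(),c,c@D)
for n,u,v in((1,372.6,232),(2,354.8,235.2),(3,337.2,237.6)):print(n,ray(d,u,v,.014)[:2]@D)
m=(Z>.108)&(Z<.121)&(np.hypot(P[...,0]-.59,P[...,1]+.036)<.045);q=P[m];print('ring',m.sum(),np.median(q[:,2]),cv2.minEnclosingCircle(q[:,:2].astype(np.float32)))
cv2.imwrite('pics/t3.png',cv2.resize(d['image'][185:275,230:420],None,fx=4,fy=4,interpolation=cv2.INTER_CUBIC)[...,::-1])
plan()
E
```

```text
t: 13.4
tool_pos: [0.3433, -0.3398, 0.183]
tool_rot: [-0.255, 3.131, -0.0]
contact_force: [0.4, 0.2, 0.9]
opening: 0.0851
grip_force: 0.0
marker 129 [ 0.4875136  -0.28310969] -0.3584064721763134
1 -0.40465741854240017
2 -0.3597746112986442
3 -0.3156827389391137
ring 425 0.11514021579584569 ((0.5922033786773682, -0.03605131804943085), 0.03189239650964737)
t 13.45 tcp [ 0.3443 -0.3394  0.1831] op 0.0853 grip 0.0 F [-0.2  0.2 -0.2] yaxis [-0.163  0.987 -0.   ]
```

View pics/t3.png

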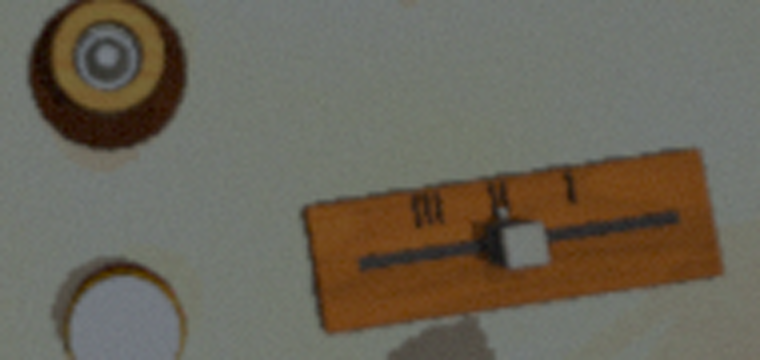

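The top crop shows the marker's pointer at (502,212) on the two-bar group, 1.4 mm off by measurement. The ring is flat and concentric on the cone at (107,55), with its top at 0.115. The gripper is clear, so I'm handing in.

```bash
python3 -c "
from station import ctrl
print(ctrl.finish_job())"
```

```text
the job is handed in; nothing more can be done
None
```

The square tray's ring (40 mm bore) is seated flat on step 2 of the cone, the marker is within about 1.5 mm of the two-bar mark, and the job was handed in after 13.5 s; no verdict came back.

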